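# Seat a tin lid with the bench treadle press

### The job

Two small treadle presses stand on the bench, and only one has a soil tin in it, its lid standing proud. Push the pad of that press's treadle right down to its stop to seat the lid, hold it there for a second, then let the treadle spring fully back up and move clear. Leave the tin in its nest, and do not press the treadle of the empty press.

Things in the scene. Friction and masses are not known exactly. Their poses are not given: they have to be found in the camera images.
- treadle_pad (a point): top centre of the pad of the treadle on the press that holds the tin: a square 50 x 50 mm pad, black ribbed rubber on top, at the robot's end of a steel lever. Pad top about 90 mm above the table when raised, 62 mm at its stop (28 mm travel, nearly straight down). Site x axis: along the press from pad to hinge, level when raised (the hinge is 175 mm, the tin 100 mm from here); y across; z up
- treadle (a joint): angle of that treadle: 0 raised, 0.16 rad fully down on its rubber-topped stop. A spring lifts it: pressing at the pad takes about 5 N at the start and about 11 to 13 N just before the stop, and when released it springs back to 0 by itself
- tin_lid (a joint): how far the lid of that tin stands proud, in m: about 0.005 to 0.007 at the start, 0 when fully home. The treadle's presser disc pushes it down and reaches home as the treadle reaches its stop; the lid stays where it is left
- tin: plain round aluminium soil tin, 52 mm across, 28 mm high with its lid home, loose in a 5 mm high ring (the nest) on the press's fixed grey base plate (230 x 76 mm), under the lever (22 mm wide; nothing on the press is over 95 mm high). Origin at the centre of its underside, z up. It need not be touched
- spare_treadle (a joint): angle of the treadle of the other, identical press, whose nest is empty: 0 raised, 0.16 down; it must stay up

How it is judged:
By the outcome, as a careful person would: the job done as asked, in the order asked, and still so for the second after the job is handed in, with the robot touching nothing.
It also fails if it takes over 32 s, if anything falls off the work surface, if the arm or the gripper's body presses on something with over 40 N, if the wrist force passes 120 N, or if a joint passes its speed limit or range.

### The arm

A 7-joint arm with a two-finger parallel gripper is mounted at the origin on a cart in front of the work surface, level with it; the furniture and walls round the work are solid. World frame = base frame: x ahead of the robot, y to its left, z up, the work surface at z = 0. Lengths are in m, angles in rad, forces in N, time in s.
With the tool pointing down it reaches from about 0.425 to 0.925 m from the base axis. Payload 6.8 kg.
Tool frame: the origin (TCP) lies between the finger pads; the fingertips stand 8 mm ahead of it and the grasp point (between the pads) lies 11 mm behind it; y points along the fingers, z is the direction in which the jaws open and shut, and the axes are right-handed (so a half turn about y gives the same grasp; the last joint's range is limited). The gripper opens to 85 mm and grips with 20 to 120 N. Pads are 22 mm wide; open, the fingers measure 114 mm over their backs; the gripper's body (76 mm by 85 mm) begins 54 mm behind the grasp point. The pads swing forward as they close: fully open they stand 13 mm farther back than shut.
Start: joints at [1.047, 0.477, 0.022, 1.555, -0.011, 1.109, -0.083], TCP at [0.273, -0.617, 0.239] pointing down, gripper open.
Joint ranges: [-2.96, 2.96], [-0.34, 2.1], [-1.41, 1.46], [0.24, 2.44], [-1.37, 4.51], [0.17, 1.92], [-2.96, 2.96]. Speed limits (rad/s): [2.39, 2.39, 3.14, 3.14, 3.14, 3.14, 3.14].

### API

Orientations are given as [roll, pitch, yaw] about the fixed x, y, z axes, in that order (R = Rz(yaw) Ry(pitch) Rx(roll)).
In Python, from station import get_obs, cams, manip gives the robot as it stands.
- The arm moves only by the tool servo_tool, never from a script. Its argument "rows" is a list of rows, each a list of 4 numbers: the shift along the tool's x, y, z in cm, then the turn about the tool's y in rad. A call has 1 to 12 rows; each row shifts and turns the commanded pose from where the row before left it, along the tool's axes as they then stand; what a row does not reach is not made up. A row lasts 1/10 s, in which the tool goes at most 50 mm and 8.59 degrees, less where a joint would pass 70% of its speed; a pose out of reach is approached as far as the arm can. A call with a gripper value outside its range is refused whole. "jaw" is the opening, from 0 (shut) to 1 (fully open), set as the call begins (left out, the last holds). The fingers move at their own pace and stop on an object; the grip force is fixed at half the most. Time passes only in rows, so rows that do not move let the fingers close. It gives the time, the measured TCP pose, the force and the opening at its end, in the units of the state.
- get_obs(): the state, without advancing time (a new reading comes with each control period).
- cams.capture(name): name is "scene" or "top" or "wrist"; returns (picture, depth): 480x640x3 uint8, blue, green, red; 480x640 float32, m along the optical axis (not along the pixel's ray), 0 where there is no reading.
- cams.get_calibration(name): a dict with "vertical_fov" (degrees; the focal length in pixels is half the picture's height over the tangent of half this angle, whatever the lens; pixels are square), "cx", "cy" (the principal point, pixels), "camera_from_world" (4x4, takes a point from world to camera coordinates). Camera axes: x right, y up, looking along -z (the intrinsics and any distortion apply to the point x, -y, -z); pixel columns grow to the right and rows downward; lengths in m; the calibration is good to about 2 mm. A picture is of the moment at which its call begins: read the wrist's pose just before it. get_calibration takes no time and is no camera call; for the wrist camera it gives the pose at the moment of the call.
- manip.hand_in(): hands the job in, once; it reports no verdict.
The state is a dict: "time_s": time; "q": joint angles; "qvel": joint speeds; "joint_efforts": joint torques, N m; "tool_pos": TCP position; "orientation": TCP orientation; "wrist_force": force on the tool from outside, world axes, zero at the start; "torque": the same for the moment, N m; "finger_gap": opening from 0.0 (shut) to 1.0 (fully open).
Only numpy, scipy, OpenCV 4.12 (cv2) and the standard library are available. Lean on these libraries where they do the work, as an engineer would, in place of code of your own. Each camera call takes 0.05 s, during which the arm holds its last target. There are 200 camera calls.

## Working session

There is one attempt and no reset: what is moved stays moved. The work goes in short steps, Python scripts to look and compute and a tool call to move; the robot and the scene stay as the last step left them, time stands still between calls to the robot, and variables do not carry over. Pictures are saved under pics/ and viewed, about 8 in all and at most 12, crops included, and the job is handed in when it is done.

Besides the shell and the picture viewer there is one more tool, called after "Call:" as name(argument=value, ...), one argument or row to a line, values as JSON. servo_tool: Moves the arm, as the interface text tells. Its arguments: {"type":"object","properties":{"rows":{"type":"array","items":{"type":"array","items":{"type":"number"}}},"jaw":{"type":"number"}},"required":["rows"]}

```bash
mkdir -p pics; python3 - <<'E'
from station import get_obs,cams
import cv2,numpy as np
o=get_obs();print({k:np.round(o[k],3) for k in ('time_s','tool_pos','orientation','wrist_force','finger_gap')})
for n in ('scene','top'):
    p,d=cams.capture(n);cv2.imwrite(f'pics/{n}0.png',p);np.save(f'{n}_d.npy',d)
    c=cams.get_calibration(n);print(n,{k:(np.round(v,4).tolist()) for k,v in c.items() if not isinstance(v,str)})
E
```

```text
{'time_s': np.float64(0.0), 'tool_pos': array([ 0.272, -0.617,  0.238]), 'orientation': array([-1.573, -0.   , -2.726]), 'wrist_force': array([-0.907,  0.949,  0.24 ]), 'finger_gap': np.float64(0.999)}
scene {'vertical_fov': 46.2955, 'cx': 316.4635, 'cy': 243.5585, 'camera_from_world': [[-0.6984, -0.7153, 0.0232, 0.3995], [0.4415, -0.405, 0.8007, -0.2937], [-0.5634, 0.5694, 0.5987, -0.6569], [0.0, 0.0, 0.0, 1.0]]}
top {'vertical_fov': 44.7042, 'cx': 314.5814, 'cy': 249.7386, 'camera_from_world': [[0.0069, -0.9999, 0.0143, 0.0137], [0.9928, 0.0086, 0.1191, -0.578], [-0.1192, 0.0134, 0.9928, -0.9431], [0.0, 0.0, 0.0, 1.0]]}
```

View pics/top0.png

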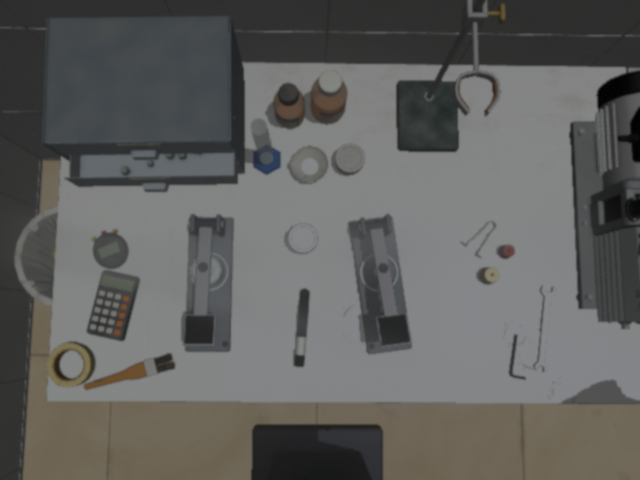

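View pics/scene0.png

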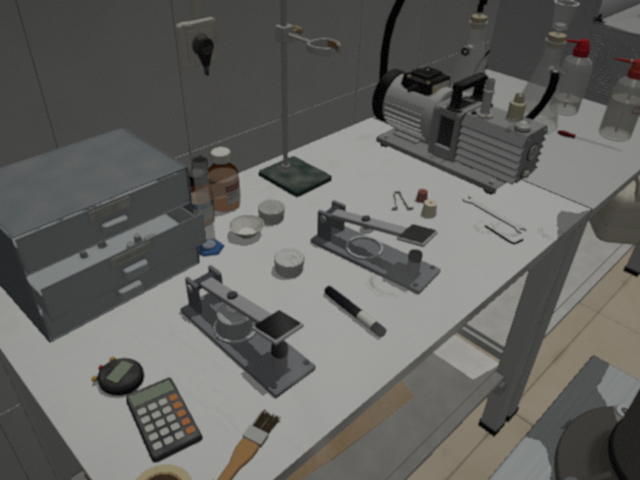

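The scene picture shows a tin under the lever of the left press (scene ~235,320; pad 278,326). The other press shows an empty ring (365,245). In the top picture, the left press's pad is at about (200,330). Next I measure this with depth.

```bash
cat > h.py <<'E'
import numpy as np
from station import cams
def pts(n,d):
    c=cams.get_calibration(n);f=240/np.tan(np.radians(c['vertical_fov']/2))
    v,u=np.mgrid[:480,:640]
    P=np.stack([(u-c['cx'])/f*d,-(v-c['cy'])/f*d,-d,np.ones_like(d)],-1)
    return (P@np.linalg.inv(c['camera_from_world']).T)[...,:3]
E
python3 - <<'E'
from h import *
import cv2
print(cams.get_calibration('top').keys())
S={}
for n,boxes in {'top':[(175,300,225,352),(355,300,420,355)],'scene':[(250,300,310,350),(395,215,445,255)]}.items():
    im=cv2.imread(f'pics/{n}0.png').max(2);P=pts(n,np.load(n+'_d.npy'))
    for b in boxes:
        m=np.zeros((480,640),bool);m[b[1]:b[3],b[0]:b[2]]=1
        m&=(P[...,2]>.075)&(P[...,2]<.105)
        q=P[m]; r=cv2.minAreaRect((q[:,:2]*1000).astype(np.float32))
        print(n,b,m.sum(),q.mean(0).round(4),q[:,2].std().round(4),'rect mm',np.round(r[0],1),np.round(r[1],1),round(r[2],1))
    # blade/pad direction & table check
    P0=P.reshape(-1,3)
    for name,(x,y) in {'L':(0,0)}.items(): pass
    t=P0[(abs(P0[:,2])<.02)&(P0[:,0]>.4)&(P0[:,0]<.8)&(abs(P0[:,1])<.3)];print('table z',np.median(t[:,2]))
P=pts('top',np.load('top_d.npy'))
for p in [(217,272),(191,272),(217,262),(393,272),(366,275),(205,268),(380,268),(208,222),(375,222),(202,330),(393,330)]:
    print(p,P[p[1],p[0]].round(4))
E
```

```text
dict_keys(['vertical_fov', 'cx', 'cy', 'camera_from_world'])
top (175, 300, 225, 352) 1223 [0.451  0.1972 0.0868] 0.004 rect mm [456.3 198. ] [69.9 50.4] 0.4
top (355, 300, 420, 355) 1228 [ 0.4529 -0.1036  0.0869] 0.0041 rect mm [ 458.5 -103.3] [73.1 50.4] 8.3
table z -0.0006127173381799134
scene (250, 300, 310, 350) 1262 [0.4503 0.2024 0.0887] 0.0044 rect mm [466.7 199.4] [51.5 94.8] 89.4
scene (395, 215, 445, 255) 678 [ 0.4475 -0.0985  0.0893] 0.0038 rect mm [456.3 -99.3] [72.8 50.5] 10.9
table z 0.0017789187218045788
(217, 272) [0.5388 0.1793 0.0402]
(191, 272) [0.5384 0.2222 0.04  ]
(217, 262) [0.555  0.1793 0.0434]
(393, 272) [ 0.5438 -0.1171  0.008 ]
(366, 275) [ 0.5381 -0.0705  0.0097]
(205, 268) [0.5419 0.1926 0.0785]
(380, 268) [ 0.5446 -0.0864  0.074 ]
(208, 222) [0.6186 0.1927 0.0629]
(375, 222) [ 0.621  -0.0801  0.0633]
(202, 330) [0.4444 0.193  0.087 ]
(393, 330) [ 0.4465 -0.1043  0.0882]
```

Depth confirms it. The left nest has a surface at 40 mm, which is the tin, while the right nest is at about 9 mm, so empty. The pad centre is about (0.447, 0.198, 0.088). I go there high with the jaws shut.

Call:
servo_tool(
  rows=[
    [-1.7,0,-1.3,0],
    [-3.4,0,-2.5,0],
    [-3.4,0,-2.5,0],
    [-3.4,0,-2.5,0],
    [-3.4,0,-2.5,0],
    [-3.4,0,-2.5,0],
    [-3.4,0,-2.5,0],
    [-3.4,0,-2.5,0],
    [-3.4,0,-2.5,0],
    [-3.4,0,-2.5,0],
    [-1.5,0,-1.4,0],
    [0,0,0,0],
  ],
  jaw=0,
)

```text
time_s: 1.3
tool_pos: [0.4817, -0.2463, 0.2391]
orientation: [-1.572, 0.001, -2.719]
wrist_force: [0.1, -0.4, -1.0]
finger_gap: 0.003
```

Call:
servo_tool(
  rows=[
    [-0.7,0,-2.0,0],
    [-1.4,0,-4.0,0],
    [-1.4,0,-4.0,0],
    [-1.4,0,-4.0,0],
    [-1.4,0,-4.0,0],
    [-1.4,0,-4.0,0],
    [-1.4,0,-4.0,0],
    [-1.4,0,-4.0,0],
    [-1.4,0,-4.0,0],
    [-1.4,0,-4.0,0],
    [-1.4,0,-4.0,0],
    [-0.1,0,-0.1,0],
  ],
)

```text
time_s: 2.5
tool_pos: [0.4446, 0.1995, 0.2396]
orientation: [-1.573, 0.001, -2.719]
wrist_force: [0.0, -0.8, -0.5]
finger_gap: -0.004
```

Call:
servo_tool(
  rows=[
    [0,2,0,0],
    [0,3,0,0],
    [0,3,0,0],
    [0,2.0,0,0],
    [0,0,0,0],
    [0,0,0,0],
  ],
)

```text
time_s: 3.1
tool_pos: [0.4458, 0.1934, 0.1395]
orientation: [-1.57, -0.001, -2.727]
wrist_force: [0.5, 0.4, -0.2]
finger_gap: 0.003
```

```bash
python3 - <<'E'
from h import *
from station import get_obs
import cv2
o=get_obs();print(o['tool_pos'],o['wrist_force'],o['q'].round(3) if hasattr(o['q'],'round') else o['q'])
p,d=cams.capture('scene');np.save('scene_d1.npy',d)
a=cv2.resize(p[220:420,140:360],None,fx=2.7,fy=2.7);cv2.imwrite('pics/s1.png',a)
E
```

```text
[0.44581209 0.19344948 0.13945468] [ 0.51653371  0.37079638 -0.24512396] [-0.15   0.337 -0.458  2.067  0.209  0.782 -1.891]
```

View pics/s1.png

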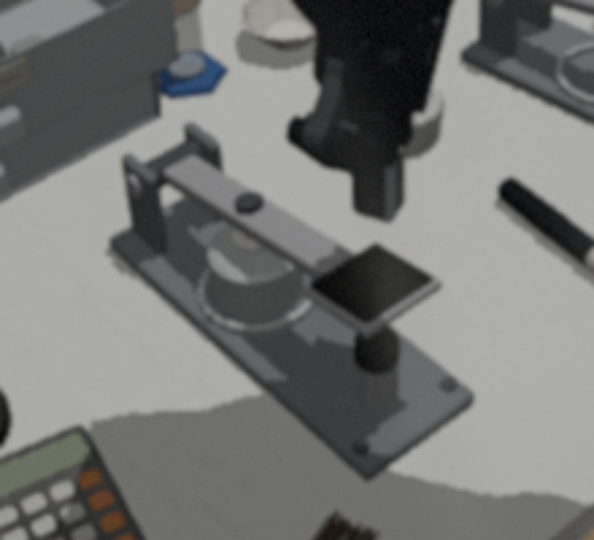

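The crop shows the shut fingertips (380,215) just above the pad (375,285), and the tin under this lever. I correct a few mm and come down until I touch.

Call:
servo_tool(
  rows=[
    [-0.3,1,-0.3,0],
    [0,1.5,0,0],
    [0,1.0,0,0],
    [0,0.5,0,0],
    [0,0.5,0,0],
    [0,0.3,0,0],
    [0,0,0,0],
  ],
)

```text
time_s: 3.85
tool_pos: [0.4466, 0.1986, 0.0914]
orientation: [-1.571, -0.001, -2.725]
wrist_force: [-3.4, -0.5, 5.7]
finger_gap: -0.001
```

Call:
servo_tool(
  rows=[
    [0,0.3,0,0],
    [0,0.3,0,0],
    [0,0.3,0,0],
    [0,0.3,0,0],
    [0,0.3,0,0],
    [0,0.2,0,0],
    [0,0,0,0],
  ],
)

```text
time_s: 4.55
tool_pos: [0.4456, 0.1987, 0.0746]
orientation: [-1.571, -0.002, -2.725]
wrist_force: [-6.5, -0.6, 9.1]
finger_gap: 0.004
```

Call:
servo_tool(
  rows=[
    [0,0.2,0,0],
    [0,0.1,0,0],
    [0,0,0,0],
  ],
)

```text
time_s: 4.85
tool_pos: [0.4455, 0.1988, 0.0717]
orientation: [-1.571, -0.002, -2.725]
wrist_force: [-6.8, -0.7, 10.5]
finger_gap: -0.002
```

Call:
servo_tool(
  rows=[
    [0,0.1,0,0],
    [0,0.1,0,0],
    [0,0,0,0],
  ],
)

```text
time_s: 5.15
tool_pos: [0.4455, 0.1988, 0.07]
orientation: [-1.571, -0.002, -2.725]
wrist_force: [-7.8, -1.0, 13.2]
finger_gap: -0.003
```

Call:
servo_tool(
  rows=[
    [0,0.1,0,0],
    [0,0.1,0,0],
    [0,0,0,0],
  ],
)

```text
time_s: 5.45
tool_pos: [0.4455, 0.1988, 0.0694]
orientation: [-1.57, -0.002, -2.725]
wrist_force: [-12.5, -3.9, 32.8]
finger_gap: -0.001
```

The force has climbed steeply to 33 N at TCP z = 69.4 mm (pad top about 61.5 mm), so the pad is on its stop. I ease off slightly and hold.

Call:
servo_tool(
  rows=[
    [0,-0.05,0,0],
    [0,0,0,0],
    [0,0,0,0],
    [0,0,0,0],
    [0,0,0,0],
    [0,0,0,0],
    [0,0,0,0],
    [0,0,0,0],
    [0,0,0,0],
    [0,0,0,0],
    [0,0,0,0],
    [0,0,0,0],
  ],
)

```text
time_s: 6.65
tool_pos: [0.4455, 0.1988, 0.0696]
orientation: [-1.57, -0.002, -2.725]
wrist_force: [-11.7, -2.6, 26.8]
finger_gap: -0.0
```

```bash
python3 - <<'E'
from h import *
import cv2
p,d=cams.capture('scene')
cv2.imwrite('pics/s2.png',cv2.resize(p[220:420,140:360],None,fx=2.7,fy=2.7))
E
```

```text
(no output)
```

View pics/s2.png

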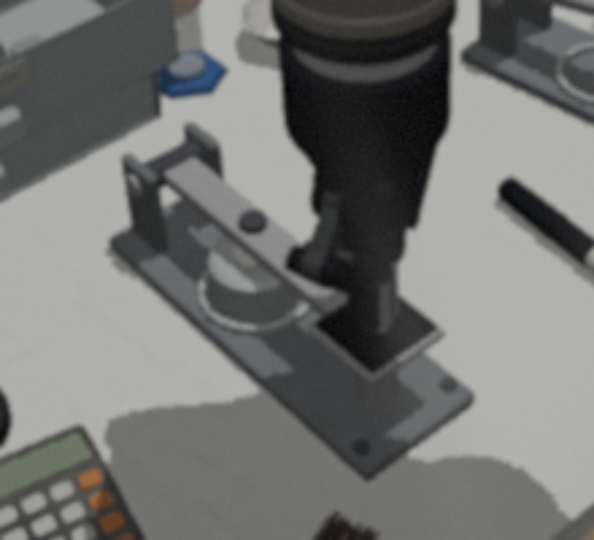

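The picture shows the pad down on its stop post (375,335), the lever tilted, and the tin still in its ring. I hold briefly, then rise slowly so the treadle follows the fingertips up.

Call:
servo_tool(
  rows=[
    [0,0,0,0],
    [0,0,0,0],
    [0,-0.3,0,0],
    [0,-0.4,0,0],
    [0,-0.5,0,0],
    [0,-0.5,0,0],
    [0,-0.5,0,0],
    [0,-0.5,0,0],
    [0,-0.5,0,0],
    [0,-1,0,0],
    [0,-2,0,0],
    [0,-3,0,0],
  ],
)

```text
time_s: 7.9
tool_pos: [0.4456, 0.1979, 0.1595]
orientation: [-1.571, -0.004, -2.725]
wrist_force: [0.4, -0.3, 0.7]
finger_gap: 0.001
```

Call:
servo_tool(
  rows=[
    [0,-3,0,0],
    [0,-3,0,0],
    [0,-1,0,0],
    [1.4,0,4,0],
    [1.4,0,4,0],
    [1.4,0,4,0],
    [0.7,0,2,0],
    [0,0,0,0],
    [0,0,0,0],
  ],
)

```text
time_s: 8.8
tool_pos: [0.4582, 0.0507, 0.2294]
orientation: [-1.571, -0.001, -2.726]
wrist_force: [-1.0, 0.2, 0.3]
finger_gap: -0.001
```

```bash
python3 - <<'E'
from h import *
from station import get_obs
import cv2
o=get_obs();print(o['time_s'],o['tool_pos'],o['wrist_force'])
p,d=cams.capture('scene')
cv2.imwrite('pics/s3.png',cv2.resize(p[180:420,140:460],None,fx=2.5,fy=2.5))
P1=pts('scene',d);P0=pts('scene',np.load('scene_d.npy'))
for n,b in {'pad':(265,320,290,332),'spare':(410,230,425,240)}.items():
    s=np.s_[b[1]:b[3],b[0]:b[2],2];print(n,np.median(P0[s]),np.median(P1[s]))
pt,dt=cams.capture('top');A=pts('top',np.load('top_d.npy'));B=pts('top',dt)
for n,b in {'pad':(190,322,210,338),'spare':(383,322,403,338),'lid':(188,266,193,276),'lid2':(215,262,219,275)}.items():
    s=np.s_[b[1]:b[3],b[0]:b[2],2];print('top',n,np.median(A[s]),np.median(B[s]))
E
```

```text
8.8 [0.45822164 0.05070643 0.22942104] [-0.96837317  0.21122301  0.27153405]
pad 0.09207343901257686 0.091965421610878
spare 0.09202708223295825 0.09221239881511756
top pad 0.08894830883607635 0.08874491454054417
top spare 0.08894235200558148 0.08877790635530508
top lid 0.013371035880223647 0.012519220251227758
top lid2 0.04216756315020742 0.03625099854498193
```

View pics/s3.png

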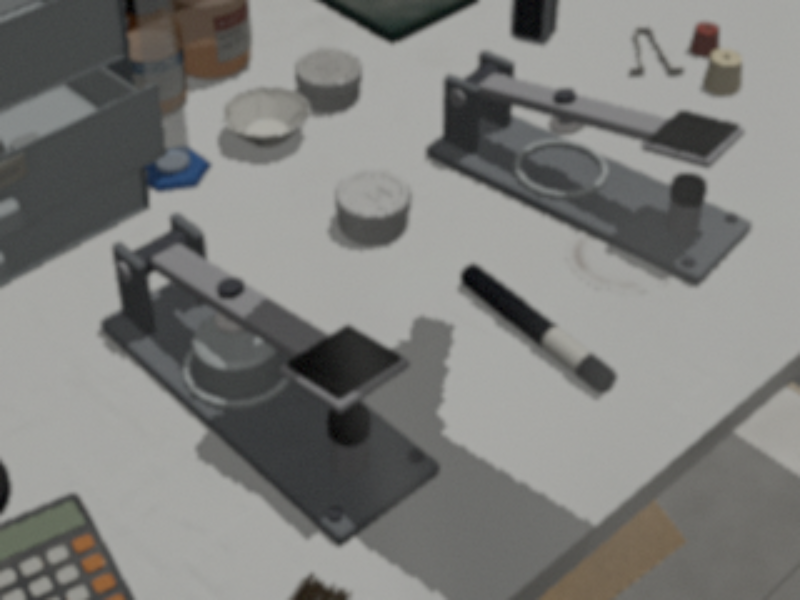

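The picture shows both treadles raised (pads at 348,362 and 695,135), the tin in its ring and the arm clear. The lid surface dropped from 42.2 to 36.3 mm. I hand in.

```bash
python3 -c "
from station import manip
print(manip.hand_in())"
```

```text
the job is handed in; nothing more can be done
None
```

The job is done and handed in: I pressed the treadle of the left press, the one with the tin, down to its stop. I held it there for about 1.5 s, let it spring back up and moved the arm clear, finishing at about 9 s.

- **Stop reached:** the force rose from 13 N to 33 N within 0.6 mm of travel, with the pad top at about 61.5 mm (62 mm expected). I held at about 27 N.
- **Lid:** its surface dropped from 42.2 mm to 36.3 mm, in line with a lid fully home.
- **Treadles:** the pressed pad's height matched its starting value to within 0.2 mm. The empty press was never touched, and its pad height also matched.
- **Tin and arm:** the last picture shows the tin still in its nest and the arm clear, and the wrist force is back to about zero.

No check failed or disagreed.

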